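Put the garlic away in the keeper

ROBOT

A 6-joint arm with a two-finger parallel gripper is mounted at the origin on a cart in front of the work surface, level with it; the furniture and walls round the work are solid. World frame = base frame: x ahead of the robot, y to its left, z up, the work surface at z = 0. Lengths are in m, angles in degrees, forces in N, time in s.
With the tool pointing down it reaches from about 0.3 to 0.875 m from the base axis. Payload 6.4 kg.
Tool frame: the origin (TCP) lies at the very end of the fingers, on their centre line; the grasp point (between the pads) lies 19 mm behind it; z points along the fingers, y is the line along which they close (so a half turn about z gives the same grasp; the last joint's range is limited). The gripper opens to 85 mm and grips with 20 to 120 N. Pads are 22 mm wide; open, the fingers measure 114 mm over their backs; the gripper's body (76 mm by 85 mm) begins 54 mm behind the grasp point. The pads swing forward as they close: fully open they stand 13 mm farther back than shut.
Start: joints at [-80.976, 10.359, 92.074, -0, 77.567, -11.82], TCP at [0.205, -0.537, 0.231] pointing down, gripper open.
Joint ranges: [-171.53, 171.53], [-51.25, 118.39], [17.06, 147.69], [-65.23, 245.23], [0, 150.52], [-178.68, 178.68]. Speed limits (degrees/s): [147.25, 147.25, 172.46, 180, 180, 180].

INTERFACE

Orientations are given as a 3x3 rotation matrix whose columns are the frame's x, y, z axes.
In Python, from workcell import arm gives the robot as it stands.
- The arm moves only by the tool play_rows, never from a script. Its argument "increments" is a list of rows, each an object of numbers: "x", "y", "z": the shift along the tool's x, y, z in mm; "wx", "wy", "wz": the turn, a rotation vector about the tool's x, y, z in rad; "claw": the closure in counts, from 0 (fully open) to 255 (shut). In form: [{"x": .., "y": .., "z": .., "wx": .., "wy": .., "wz": .., "claw": ..}, ...]. A call has 1 to 12 rows; each row shifts and turns the commanded pose from where the row before left it, along the tool's axes as they then stand; what a row does not reach is not made up. A row lasts 1/12 s, in which the tool goes at most 41.7 mm and 7.16 degrees, less where a joint would pass 70% of its speed; a pose out of reach is approached as far as the arm can. A call with a gripper value outside its range is refused whole. The fingers move at their own pace and stop on an object; "grip_force" is the grip in N (left out, the last holds). Time passes only in rows, so rows that do not move let the fingers close. It gives the time, the measured TCP pose, the force, the opening and the grip force at its end, in the units of the state.
- arm.observe(): the state, without advancing time (a new reading comes with each control period).
- arm.snapshot(name): name is "scene" or "top"; returns (picture, depth): 400x640x3 uint8, blue, green, red; 400x640 float32, m along the optical axis (not along the pixel's ray), 0 where there is no reading.
- arm.camera_info(name): a dict with "fx", "fy", "cx", "cy" (pixels), "distortion" ([k1, k2, p1, p2, k3] as OpenCV has them; the pictures are not rectified), "camera_from_world" (4x4, takes a point from world to camera coordinates). Camera axes: x right, y up, looking along -z (the intrinsics and any distortion apply to the point x, -y, -z); pixel columns grow to the right and rows downward; lengths in m; the calibration is good to about 2 mm. A picture is of the moment at which its call begins. camera_info takes no time and is no camera call.
- arm.close_job(): hands the job in; it is judged then, once.
Trained networks look in the newest picture that a camera, given by its name, has taken for a name from the list of things; names that differ only in an ending like _2 or _b are one class to them, and where a whole thing is asked for, a point or a joint stands for the part that bears it (a point fixed in the world has none). Each returns a list of dicts, best first, with "conf" (0 to 1); they miss things now and then, are a little off and sometimes report something else, mostly with a low value. They report only what shows in the picture. A call takes as long as a camera call. They do not tell look-alikes from the thing itself.
- arm.cut_out(camera, label): "mask" (400x640 bool, what is visible of it) and "xy" ([column, row] in pixels, amid what is visible of it).
- arm.mark_of(camera, label): "xy" ([column, row] in pixels: a listed point, or the origin of a listed thing).
The state is a dict: "t": time; "joints": joint angles; "dq": joint speeds; "joint_torque": joint torques, N m; "position": TCP position; "ee_rot": TCP orientation; "ft_force": force on the tool from outside, world axes, zero at the start; "torque": the same for the moment, N m; "opening": finger opening in m; "finger_force": force on a finger pad.
Only numpy, scipy, OpenCV 4.12 (cv2) and the standard library are available. Lean on these libraries where they do the work, as an engineer would, in place of code of your own. Each camera call takes 0.05 s, during which the arm holds its last target. There are 200 camera calls.

TASK

Press the green button on the garlic keeper so that its tray springs right out, and set the garlic bulb gently into the tray. Then push the tray shut past its first click, on until it clicks home at its firm stop and stays shut by itself; push by feel, firmly but without slamming or forcing it, and leave the other things on the worktop where they are.

Things in the scene. Friction and masses are not known exactly. Their poses are not given: they have to be found in the camera images.
- keeper: White box with bamboo top and black vent slits in its sides, fixed to the worktop: 151 deep (x), 146 wide (y), 92 mm high; the top overhangs by 2 mm. Origin on its underside (z=0), 65 mm behind its front face; +x points into the keeper; the tray comes out of the front along -x; z up. A green push button stands on top.
- tray (a joint): How far the tray stands out, m, along the keeper's -x: 0 = shut at its deepest, 0.090 = fully out at its stop. A spring always pushes it out (6 N shut, 2.5 N out). First click: caught half shut at 0.024, where it starts. Second click: home, anywhere from 0.000 to 0.009: a hidden depth stop at the tray's back sets it anew each time; it can only be felt. If not caught, it comes back out when let go.
- release (a joint): Travel of the green button, m: 0 = up, 0.007 = fully down. Sprung: 3 N to start, 6 N fully down; the catches let go 2 to 4 mm down, at 4 to 5 N. Hold it down about half a second, until the tray has sprung out. It dips 3.5 mm by itself as the tray passes a catch and jumps up again at each click.
- release_top (a point): Centre of the top of the green button, a disc of 32 mm diameter: 106 mm above the worktop when up, 45 mm behind the keeper's front face, on its middle line. A steel collar of 42 mm diameter round it stands 95 mm above the worktop. A wall cabinet hangs 0.45 m above the worktop from about x = 0.62 m back: keep hand and arm low here.
- tray_front (a point): Outer face of the tray's bamboo front, 70 mm above the worktop, 14 mm before the keeper's front at tray 0. Front: 146 wide, 12 thick, 7 to 82 mm up. Push here with the fingertips only, hand above keeper and button, along its +x. Felt: 5 N, a bump of 9 N, 5 N, a second of 9 N, then a seal: home catch drops in by 14 N, then 4 N/mm for 2 mm to a firm stop at 24 N. Push at 10-20 mm/s to 18-22 N.
- tray_floor (a point): Centre of the tray's cork floor, 12.5 mm above the worktop, 59 mm behind the tray's front face. The hollow is 95 (x) by 120 mm (y); side and back walls rise 14 mm above the floor, the front 69 mm. It moves with the tray, axes as the keeper's; fully out, the hollow lies clear in front of the keeper. The opening into the keeper is 64 mm high above the floor.
- garlic: Pale pink-white garlic bulb, loose, 56 mm across and 55 high, widest about 25 mm up, with a short tip; 30 to 55 g. Origin at the middle of its underside, z up. It stands in one of two places right of the keeper; the sink rim farther right is 5 mm high.
- salt_shaker: Grey and clear salt shaker, 44 across, 90 mm high, loose; origin at the middle of its underside. It may swap places with the garlic. Leave it (within 30 mm).
- mustard_jar: Yellow glass mustard jar with a red lid, 56 across, 85 mm high, loose, farther back in the same row; origin at the middle of its underside. Leave it (within 30 mm).
- pepper_mill: Dark wooden pepper mill, 58 across, 135 mm high, loose, behind the keeper; origin at the middle of its underside. Leave it.
- spice_jar: Spice jar with a dark cap, 41 across, 105 mm high, loose, at the left by the wall; origin at the middle of its underside. Leave it.
There are look-alikes about, which are no part of the job. What is shaped like the garlic but blue is not meant.

How it is judged:
By the outcome, as a careful person would: the job done as asked, in the order asked, and still so for the second after the job is handed in, with the robot touching nothing.
It also fails if it takes over 61 s, if anything falls off the work surface, if the arm or the gripper's body presses on something with over 40 N, if the wrist force passes 120 N, or if a joint passes its speed limit or range.

## Working session

There is one attempt and no reset: what is moved stays moved. The work goes in short steps, Python scripts to look and compute and a tool call to move; the robot and the scene stay as the last step left them, time stands still between calls to the robot, and variables do not carry over. Pictures are saved under pics/ and viewed, at most 10 in all, crops included, and the job is handed in when it is done.

Besides the shell and the picture viewer there is one more tool, called after ">>>" by a JSON object that holds its "method" and its "body", one argument or row to a line. play_rows: Moves the arm, as the interface text tells. Its arguments: {"type":"object","properties":{"increments":{"type":"array","items":{"type":"object","properties":{"x":{"type":"number"},"y":{"type":"number"},"z":{"type":"number"},"wx":{"type":"number"},"wy":{"type":"number"},"wz":{"type":"number"},"claw":{"type":"number"}}}},"grip_force":{"type":"number"}},"required":["increments"]}

```bash
mkdir -p pics
cat > h.py <<'E'
import numpy as np, cv2
from workcell import arm
def cam(n):
    c=arm.camera_info(n); K=np.array([[c['fx'],0,c['cx']],[0,c['fy'],c['cy']],[0,0,1.]])
    return K,np.array(c['distortion'],float),np.array(c['camera_from_world'])
def pts(n,uv,d):
    "pixels Nx2, depths N -> world Nx3"
    K,D,T=cam(n); u=cv2.undistortPoints(np.asarray(uv,float).reshape(-1,1,2),K,D).reshape(-1,2)
    d=np.asarray(d,float).reshape(-1); P=np.c_[u[:,0]*d,-u[:,1]*d,-d,np.ones(len(d))]
    return (np.linalg.inv(T)@P.T).T[:,:3]
def onz(n,uv,z):
    K,D,T=cam(n); Ti=np.linalg.inv(T); o=Ti[:3,3]; p=pts(n,uv,np.ones(len(np.reshape(uv,(-1,2)))))
    r=p-o; return o+r*((z-o[2])/r[:,2])[:,None]
def maskpts(n,m,dep):
    v,u=np.nonzero(m&(dep>0)); return pts(n,np.c_[u,v],dep[v,u])
def proj(n,P):
    K,D,T=cam(n); P=np.reshape(P,(-1,3)); c=(T@np.c_[P,np.ones(len(P))].T).T[:,:3]*[1,-1,-1]
    return cv2.projectPoints(c,np.zeros(3),np.zeros(3),K,D)[0].reshape(-1,2)
E
python3 - <<'E'
from h import *
np.set_printoptions(precision=4,suppress=True)
s=arm.observe(); print(s['t'],s['position'],s['ee_rot'],s['opening'])
for n in('scene','top'):
    im,d=arm.snapshot(n); cv2.imwrite(f'pics/{n}0.png',im)
    np.savez(f'{n}0.npz',im=im,d=d)
    print(n,np.linalg.inv(cam(n)[2])[:3,3])
    for l in('keeper','garlic','salt_shaker','mustard_jar','release'):
        for r in arm.cut_out(n,l)[:3]:
            p=maskpts(n,r['mask'],d)
            print(l,round(r['conf'],2),np.round(r['xy']),len(p),np.percentile(p,[3,50,97],axis=0).round(3).tolist() if len(p) else '')
    for l in('keeper','garlic','release_top','tray_front'):
        for r in arm.mark_of(n,l)[:3]: print('mark',l,round(r['conf'],2),np.round(r['xy'],1))
E
```

```text
0.0 [ 0.2045 -0.5368  0.2304] [[ 0.9345  0.3558 -0.0003]
 [ 0.3558 -0.9345  0.0017]
 [ 0.0003 -0.0017 -1.    ]] 0.08533087097052384
scene [ 0.5303 -0.608   0.8839]
garlic 0.98 [297. 280.] 388 [[0.493, -0.077, 0.016], [0.516, -0.06, 0.034], [0.539, -0.037, 0.047]]
garlic 0.64 [295. 173.] 258 [[0.51, 0.304, -0.002], [0.534, 0.32, 0.03], [0.559, 0.389, 0.046]]
salt_shaker 0.9 [256. 277.] 504 [[0.407, -0.061, -0.001], [0.429, -0.053, 0.053], [0.447, -0.008, 0.089]]
mustard_jar 0.74 [349. 273.] 731 [[0.613, -0.075, 0.016], [0.636, -0.064, 0.075], [0.661, -0.029, 0.086]]
release 0.54 [259. 277.] 455 [[0.413, -0.061, 0.006], [0.43, -0.054, 0.056], [0.447, -0.036, 0.089]]
release 0.45 [310. 199.] 113 [[0.551, 0.138, 0.094], [0.566, 0.149, 0.104], [0.579, 0.166, 0.107]]
mark keeper 0.77 [319.2 218.5]
mark keeper 0.51 [297.9 287. ]
mark garlic 0.83 [296.6 287.3]
mark garlic 0.74 [297.2 177.3]
mark release_top 0.41 [310.2 195.2]
mark tray_front 0.83 [277.3 207.8]
top [0.4268 0.1633 1.1279]
keeper 0.67 [309. 197.] 5370 [[0.489, 0.089, 0.01], [0.58, 0.161, 0.092], [0.673, 0.235, 0.099]]
keeper 0.
[... 151 characters left out ...]
044, 0.036], [0.542, -0.024, 0.047]]
garlic 0.61 [237. 216.] 402 [[0.514, 0.31, 0.0], [0.536, 0.331, 0.036], [0.561, 0.358, 0.048]]
salt_shaker 0.76 [392. 256.] 289 [[0.416, -0.052, 0.031], [0.433, -0.031, 0.082], [0.45, -0.017, 0.091]]
mustard_jar 0.63 [391. 165.] 513 [[0.615, -0.066, 0.031], [0.636, -0.039, 0.084], [0.662, -0.018, 0.088]]
release 0.66 [309. 198.] 126 [[0.558, 0.145, 0.104], [0.571, 0.157, 0.107], [0.583, 0.171, 0.11]]
release 0.47 [295. 118.] 596 [[0.739, 0.166, 0.008], [0.753, 0.189, 0.1], [0.777, 0.213, 0.135]]
mark keeper 0.93 [310.4 195.7]
mark garlic 0.71 [239.5 219. ]
mark garlic 0.64 [392.8 221.6]
mark release_top 0.5 [312.7 198.6]
mark tray_front 0.84 [319.7 231.8]
```

```bash
python3 -c "
import cv2,numpy as np
a=cv2.imread('pics/scene0.png');b=cv2.imread('pics/top0.png')
cv2.imwrite('pics/both0.png',cv2.resize(np.vstack([a,b]),None,fx=.75,fy=.75,interpolation=cv2.INTER_AREA))"
```

```text
(no output)
```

View pics/both0.png

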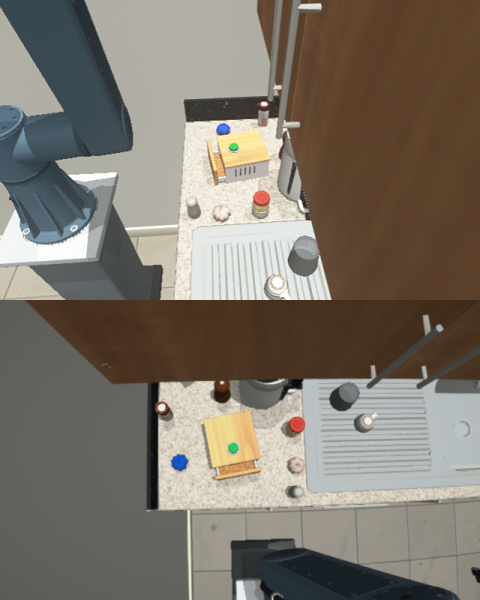

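The picture shows two candidates for the garlic, given here in scene-camera pixels. The pale pink-white bulb at (297,280) fits the description and stands right of the keeper. The one at (295,173) is blue, so it is the look-alike. The keeper is at (319,215), turned slightly, with the shaker in front of the garlic and the mustard jar behind it. I'll confirm with a crop and fit the keeper's pose.

Run:
```python
from h import *
np.set_printoptions(precision=4,suppress=True)
z=np.load('top0.npz'); im,d=z['im'],z['d']
a=np.load('scene0.npz')['im'][150:310,230:390]; b=im[150:280,220:420]
cv2.imwrite('pics/crop0.png',np.hstack([cv2.resize(a,(400,400),interpolation=cv2.INTER_CUBIC),cv2.resize(b,(400,400*130//200*1),interpolation=cv2.INTER_CUBIC) if 0 else cv2.copyMakeBorder(cv2.resize(b,(400,260),interpolation=cv2.INTER_CUBIC),0,140,0,0,cv2.BORDER_CONSTANT)]))
for n in('top','scene'):
    z=np.load(n+'0.npz'); im,d=z['im'],z['d']
    p=maskpts(n,d>0,d); hsv=cv2.cvtColor(im,cv2.COLOR_BGR2HSV)[d>0]
    k=(abs(p[:,0]-.6)<.16)&(abs(p[:,1]-.16)<.13)&(p[:,2]>.085)&(p[:,2]<.099)
    k&=(hsv[:,0]>8)&(hsv[:,0]<28)&(hsv[:,1]>60)
    q=p[k]; r=cv2.minAreaRect((q[:,:2]*1000).astype(np.float32)); print(n,len(q),q[:,2].mean(),r); print(cv2.boxPoints(r))
    g=(hsv[:,0]>45)&(hsv[:,0]<85)&(hsv[:,1]>110)&(p[:,2]>.09)&(p[:,2]<.12); print('button',g.sum(),p[g].mean(0),np.median(p[g],axis=0))
    # tray front: bamboo colored top edge z ~.082
    t=(abs(p[:,0]-.5)<.05)&(abs(p[:,1]-.15)<.1)&(p[:,2]>.077)&(p[:,2]<.085)&(hsv[:,0]>8)&(hsv[:,0]<28)
    print('trayfront edge',t.sum(), cv2.minAreaRect((p[t][:,:2]*1000).astype(np.float32)) if t.sum() else '')
    G=(abs(p[:,0]-.516)<.045)&(abs(p[:,1]+.05)<.045)&(p[:,2]>.012); print('garlic',G.sum(),p[G].min(0),p[G].max(0),cv2.minEnclosingCircle((p[G][:,:2]*1000).astype(np.float32)))
    tip=p[G][p[G][:,2]>.04]; print('tip',tip.mean(0) if len(tip) else '')
```

```text
top 4043 0.09274621198912997 ((624.1093139648438, 167.49977111816406), (275.9822998046875, 149.77203369140625), 9.310869216918945)
[[475.8203 219.0734]
 [500.0521  71.2746]
 [772.3983 115.9261]
 [748.1665 263.7249]]
button 135 [0.5696 0.1575 0.1068] [0.5693 0.1574 0.1066]
trayfront edge 316 ((493.2206726074219, 145.86700439453125), (12.628913879394531, 145.21896362304688), 9.273726463317871)
garlic 383 [ 0.4906 -0.0736  0.0177] [ 0.5458 -0.0198  0.0558] ((518.0418701171875, -47.412757873535156), 28.434829711914062)
tip [ 0.5177 -0.0467  0.0438]
scene 2374 0.09087344530315636 ((630.9667358398438, 164.96957397460938), (225.10960388183594, 152.51797485351562), 9.45503044128418)
[[507.4137 221.7028]
 [532.4684  71.2568]
 [754.5198 108.2363]
 [729.4651 258.6823]]
button 90 [0.567  0.1503 0.1041] [0.5669 0.1491 0.1043]
trayfront edge 205 ((493.087646484375, 135.0109405517578), (50.54180145263672, 152.8396453857422), 27.057737350463867)
garlic 399 [ 0.4873 -0.0798  0.0128] [ 0.5417 -0.0299  0.056 ] ((514.0733642578125, -52.706512451171875), 27.897951126098633)
tip [ 0.5143 -0.0525  0.0438]
```

View pics/crop0.png

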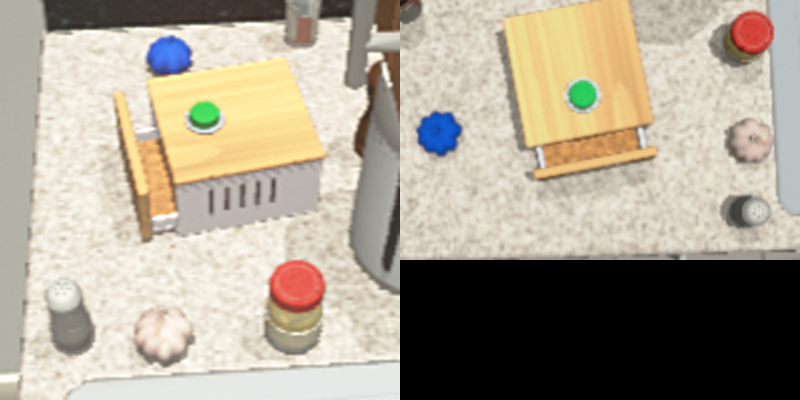

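The crop confirms it: the pale bulb at scene (297,280) is the garlic, and the round one up left is blue. The keeper's yaw is about 9.3°, and its button sits at about (0.568, 0.156). I'll turn the tool to line up with the keeper, then go to the button.

>>> {"method": "play_rows", "body": {
  "increments": [
    {"wz": 0.1,"claw": 255},
    {"wz": 0.1,"claw": 255},
    {"x": 23.5,"y": -31.2,"claw": 255},
    {"x": 23.5,"y": -31.2,"claw": 255},
    {"x": 23.5,"y": -31.2,"claw": 255},
    {"x": 23.5,"y": -31.2,"claw": 255},
    {"x": 23.5,"y": -31.2,"claw": 255},
    {"x": 23.5,"y": -31.2,"claw": 255},
    {"x": 23.5,"y": -31.2,"claw": 255},
    {"x": 23.5,"y": -31.2,"claw": 255},
    {"x": 23.5,"y": -31.2,"claw": 255},
    {"x": 23.5,"y": -31.2,"claw": 255}
  ]
}}

```text
invalid input at $.increments[0]: expected keys x, y, z, wx, wy, wz, claw
```

>>> {"method": "play_rows", "body": {
  "increments": [
    {"x": 23.5,"y": -31.2,"claw": 255},
    {"x": 23.5,"y": -31.2,"claw": 255},
    {"x": 23.5,"y": -31.2,"claw": 255},
    {"x": 23.5,"y": -31.2,"claw": 255},
    {"x": 23.5,"y": -31.2,"z": 10,"claw": 255},
    {"x": 23.5,"y": -31.2,"z": 20,"claw": 255},
    {"x": 23.5,"y": -31.2,"z": 20,"claw": 255},
    {"x": 23.5,"y": -31.2,"z": 20,"claw": 255},
    {"x": 23.5,"y": -31.2,"z": 20,"claw": 255},
    {"x": 23.5,"y": -31.2,"claw": 255},
    {"claw": 255},
    {"claw": 255}
  ]
}}

```text
invalid input at $.increments[0]: expected keys x, y, z, wx, wy, wz, claw
```

Run:
```python
from h import *
np.set_printoptions(precision=4,suppress=True)
s=arm.observe(); print(s['t'],s['position'],s['ee_rot'],s['opening'],s['ft_force'],s['joints'])
```

```text
1.0 [ 0.2046 -0.5374  0.2313] [[ 0.9346  0.3558 -0.    ]
 [ 0.3558 -0.9346  0.    ]
 [ 0.     -0.     -1.    ]] 0.08528352530076899 [ 0.0003 -0.0519 -0.0238] [-80.9764  10.3589  92.0759  -0.      77.5661 -11.8206]
```

All keys are needed in every row.

>>> {"method": "play_rows", "body": {
  "increments": [
    {"x": 0,"y": 0,"z": 0,"wx": 0,"wy": 0,"wz": 0.1,"claw": 255},
    {"x": 0,"y": 0,"z": 0,"wx": 0,"wy": 0,"wz": 0.1,"claw": 255},
    {"x": 23.5,"y": -31.2,"z": 0,"wx": 0,"wy": 0,"wz": 0,"claw": 255},
    {"x": 23.5,"y": -31.2,"z": 0,"wx": 0,"wy": 0,"wz": 0,"claw": 255},
    {"x": 23.5,"y": -31.2,"z": 0,"wx": 0,"wy": 0,"wz": 0,"claw": 255},
    {"x": 23.5,"y": -31.2,"z": 0,"wx": 0,"wy": 0,"wz": 0,"claw": 255},
    {"x": 23.5,"y": -31.2,"z": 0,"wx": 0,"wy": 0,"wz": 0,"claw": 255},
    {"x": 23.5,"y": -31.2,"z": 0,"wx": 0,"wy": 0,"wz": 0,"claw": 255},
    {"x": 23.5,"y": -31.2,"z": 0,"wx": 0,"wy": 0,"wz": 0,"claw": 255},
    {"x": 23.5,"y": -31.2,"z": 0,"wx": 0,"wy": 0,"wz": 0,"claw": 255},
    {"x": 23.5,"y": -31.2,"z": 0,"wx": 0,"wy": 0,"wz": 0,"claw": 255},
    {"x": 23.5,"y": -31.2,"z": 0,"wx": 0,"wy": 0,"wz": 0,"claw": 255}
  ]
}}

```text
t: 2.0
position: [0.3861, -0.1895, 0.2316]
ee_rot: [[0.987, 0.163, 0.001], [0.163, -0.987, -0.001], [0.001, 0.001, -1.0]]
ft_force: [1.1, -0.4, -0.5]
opening: 0.0
finger_force: 0.0
```

>>> {"method": "play_rows", "body": {
  "increments": [
    {"x": 23.5,"y": -31.2,"z": 0,"wx": 0,"wy": 0,"wz": 0,"claw": 255},
    {"x": 23.5,"y": -31.2,"z": 0,"wx": 0,"wy": 0,"wz": 0,"claw": 255},
    {"x": 23.5,"y": -31.2,"z": 0,"wx": 0,"wy": 0,"wz": 0,"claw": 255},
    {"x": 23.5,"y": -31.2,"z": 0,"wx": 0,"wy": 0,"wz": 0,"claw": 255},
    {"x": 23.5,"y": -31.2,"z": 10,"wx": 0,"wy": 0,"wz": 0,"claw": 255},
    {"x": 23.5,"y": -31.2,"z": 20,"wx": 0,"wy": 0,"wz": 0,"claw": 255},
    {"x": 23.5,"y": -31.2,"z": 20,"wx": 0,"wy": 0,"wz": 0,"claw": 255},
    {"x": 23.5,"y": -31.2,"z": 20,"wx": 0,"wy": 0,"wz": 0,"claw": 255},
    {"x": 23.5,"y": -31.2,"z": 20,"wx": 0,"wy": 0,"wz": 0,"claw": 255},
    {"x": 23.5,"y": -31.2,"z": 0,"wx": 0,"wy": 0,"wz": 0,"claw": 255},
    {"x": 0,"y": 0,"z": 0,"wx": 0,"wy": 0,"wz": 0,"claw": 255}
  ]
}}

```text
t: 2.92
position: [0.5639, 0.1533, 0.1437]
ee_rot: [[0.986, 0.167, -0.001], [0.167, -0.986, 0.002], [-0.001, -0.002, -1.0]]
ft_force: [-0.4, 0.4, 0.6]
opening: -0.0001
finger_force: 0.0
```

```bash
cat > st.py <<'E'
from h import *
np.set_printoptions(precision=4,suppress=True)
s=arm.observe(); print(s['t'],s['position'],'yaw',np.degrees(np.arctan2(s['ee_rot'][1][0],s['ee_rot'][0][0])),s['ee_rot'][2],s['opening'],s['ft_force'],s['finger_force'],s['joints'])
u=np.radians(9.3); ux=np.array([np.cos(u),np.sin(u)]); uy=np.array([-ux[1],ux[0]])
B=np.array([.568,.1555]); d=np.array(s['position'])[:2]-B
print('from button along keeper x,y mm',d@ux*1000,d@uy*1000)
E
python3 st.py
```

```text
2.9167 [0.5639 0.1533 0.1437] yaw 9.616732609009995 [-0.0006 -0.0022 -1.    ] -7.601621525165173e-05 [-0.3536  0.4042  0.6388] 0.0 [ 3.5082 16.7748 95.0142  0.132  68.2588 83.8426]
from button along keeper x,y mm -4.41870809645338 -1.5307486109269
```

>>> {"method": "play_rows", "body": {
  "increments": [
    {"x": 2,"y": -1,"z": 15,"wx": 0,"wy": 0,"wz": 0,"claw": 255},
    {"x": 0,"y": 0,"z": 10,"wx": 0,"wy": 0,"wz": 0,"claw": 255},
    {"x": 0,"y": 0,"z": 5,"wx": 0,"wy": 0,"wz": 0,"claw": 255},
    {"x": 0,"y": 0,"z": 2,"wx": 0,"wy": 0,"wz": 0,"claw": 255},
    {"x": 0,"y": 0,"z": 2,"wx": 0,"wy": 0,"wz": 0,"claw": 255},
    {"x": 0,"y": 0,"z": 2,"wx": 0,"wy": 0,"wz": 0,"claw": 255},
    {"x": 0,"y": 0,"z": 1,"wx": 0,"wy": 0,"wz": 0,"claw": 255},
    {"x": 0,"y": 0,"z": 1,"wx": 0,"wy": 0,"wz": 0,"claw": 255}
  ]
}}

```text
t: 3.58
position: [0.565, 0.1489, 0.1078]
ee_rot: [[0.987, 0.162, 0.001], [0.162, -0.987, 0.0], [0.001, 0.0, -1.0]]
ft_force: [0.6, -0.6, -0.2]
opening: 0.0001
finger_force: 0.0
```

>>> {"method": "play_rows", "body": {
  "increments": [
    {"x": 2,"y": -6,"z": 0,"wx": 0,"wy": 0,"wz": 0,"claw": 255},
    {"x": 0,"y": 0,"z": 1,"wx": 0,"wy": 0,"wz": 0,"claw": 255},
    {"x": 0,"y": 0,"z": 1.5,"wx": 0,"wy": 0,"wz": 0,"claw": 255},
    {"x": 0,"y": 0,"z": 1.5,"wx": 0,"wy": 0,"wz": 0,"claw": 255},
    {"x": 0,"y": 0,"z": 1.5,"wx": 0,"wy": 0,"wz": 0,"claw": 255},
    {"x": 0,"y": 0,"z": 1,"wx": 0,"wy": 0,"wz": 0,"claw": 255}
  ]
}}

```text
t: 4.08
position: [0.5661, 0.1557, 0.1012]
ee_rot: [[0.987, 0.163, 0.001], [0.163, -0.987, 0.0], [0.001, -0.0, -1.0]]
ft_force: [-0.3, 0.2, 4.4]
opening: 0.0002
finger_force: 2.4
```

>>> {"method": "play_rows", "body": {
  "increments": [
    {"x": 0,"y": 0,"z": 0.8,"wx": 0,"wy": 0,"wz": 0,"claw": 255},
    {"x": 0,"y": 0,"z": 0.5,"wx": 0,"wy": 0,"wz": 0,"claw": 255},
    {"x": 0,"y": 0,"z": 0,"wx": 0,"wy": 0,"wz": 0,"claw": 255},
    {"x": 0,"y": 0,"z": 0,"wx": 0,"wy": 0,"wz": 0,"claw": 255},
    {"x": 0,"y": 0,"z": 0,"wx": 0,"wy": 0,"wz": 0,"claw": 255},
    {"x": 0,"y": 0,"z": 0,"wx": 0,"wy": 0,"wz": 0,"claw": 255},
    {"x": 0,"y": 0,"z": 0,"wx": 0,"wy": 0,"wz": 0,"claw": 255},
    {"x": 0,"y": 0,"z": 0,"wx": 0,"wy": 0,"wz": 0,"claw": 255}
  ]
}}

```text
t: 4.75
position: [0.5661, 0.1557, 0.1]
ee_rot: [[0.987, 0.163, 0.001], [0.163, -0.987, 0.0], [0.001, -0.0, -1.0]]
ft_force: [-0.6, 2.1, 5.7]
opening: -0.0
finger_force: 2.6
```

```bash
cat > look.py <<'E'
import sys; from h import *
np.set_printoptions(precision=4,suppress=True)
tag=sys.argv[1]
for n in('top','scene'):
    im,d=arm.snapshot(n); np.savez(f'{n}{tag}.npz',im=im,d=d); cv2.imwrite(f'pics/{n}{tag}.png',im)
    p=maskpts(n,d>0,d); hsv=cv2.cvtColor(im,cv2.COLOR_BGR2HSV)[d>0]
    t=(abs(p[:,0]-.45)<.06)&(abs(p[:,1]-.14)<.1)&(p[:,2]>.078)&(p[:,2]<.084)&(hsv[:,0]>8)&(hsv[:,0]<28)
    print(n,'front edge',t.sum(), cv2.minAreaRect((p[t][:,:2]*1000).astype(np.float32)) if t.sum() else '')
    for r in arm.cut_out(n,'garlic')[:3]:
        q=maskpts(n,r['mask'],d); print('garlic',round(r['conf'],2),np.round(r['xy']),np.percentile(q,[3,50,97],axis=0).round(3).tolist() if len(q) else '')
E
python3 st.py; python3 look.py 1
```

```text
4.75 [0.5661 0.1557 0.1   ] yaw 9.384950422083596 [ 0.0009 -0.0003 -1.    ] -1.170976738994671e-05 [-0.6037  2.1146  5.7011] 2.622084394097328 [ 3.7916 20.3109 96.1064  0.0224 63.5325 84.3967]
from button along keeper x,y mm -1.880953664586091 0.49490502608295756
top front edge 0 
garlic 0.79 [240. 217.] [[0.514, 0.31, 0.021], [0.536, 0.331, 0.037], [0.56, 0.357, 0.049]]
garlic 0.73 [391. 219.] [[0.495, -0.067, 0.026], [0.516, -0.044, 0.037], [0.539, -0.024, 0.048]]
scene front edge 193 ((425.5531921386719, 129.4685821533203), (11.701491355895996, 146.8058319091797), 9.581153869628906)
garlic 0.91 [298. 282.] [[0.49, -0.077, 0.001], [0.515, -0.059, 0.034], [0.539, -0.036, 0.046]]
```

The tray is fully out: the front edge moved from 493 to 426 in x, as expected. I'll rise and go over the garlic at about (0.5165, -0.0495), turning so the fingers close along world x. That keeps them clear of the sink rim.

>>> {"method": "play_rows", "body": {
  "increments": [
    {"x": 0,"y": 0,"z": -15,"wx": 0,"wy": 0,"wz": 0,"claw": 255},
    {"x": 0,"y": 0,"z": -25,"wx": 0,"wy": 0,"wz": 0,"claw": 255},
    {"x": 0,"y": 0,"z": -25,"wx": 0,"wy": 0,"wz": 0,"claw": 255},
    {"x": -8.2,"y": 19.4,"z": 0,"wx": 0,"wy": 0,"wz": 0,"claw": 200},
    {"x": -16.5,"y": 38.8,"z": 0,"wx": 0,"wy": 0,"wz": 0,"claw": 35},
    {"x": -16.5,"y": 38.8,"z": 0,"wx": 0,"wy": 0,"wz": 0,"claw": 35},
    {"x": -16.5,"y": 38.8,"z": 0,"wx": 0,"wy": 0,"wz": 0,"claw": 35},
    {"x": -16.5,"y": 38.8,"z": 0,"wx": 0,"wy": 0,"wz": 0,"claw": 35},
    {"x": -8.2,"y": 19.4,"z": 0,"wx": 0,"wy": 0,"wz": 0,"claw": 35}
  ]
}}

```text
t: 5.7
position: [0.515, -0.0511, 0.164]
ee_rot: [[0.987, 0.161, -0.001], [0.161, -0.987, -0.001], [-0.002, 0.001, -1.0]]
ft_force: [1.1, 0.2, 0.7]
opening: 0.0723
finger_force: 0.0
```

>>> {"method": "play_rows", "body": {
  "increments": [
    {"x": 0,"y": 0,"z": 0,"wx": 0,"wy": 0,"wz": -0.117,"claw": 35},
    {"x": 0,"y": 0,"z": 0,"wx": 0,"wy": 0,"wz": -0.117,"claw": 35},
    {"x": 0,"y": 0,"z": 0,"wx": 0,"wy": 0,"wz": -0.117,"claw": 35},
    {"x": 0,"y": 0,"z": 0,"wx": 0,"wy": 0,"wz": -0.117,"claw": 35},
    {"x": 0,"y": 0,"z": 0,"wx": 0,"wy": 0,"wz": -0.117,"claw": 35},
    {"x": 0,"y": 0,"z": 0,"wx": 0,"wy": 0,"wz": -0.117,"claw": 35},
    {"x": 0,"y": 0,"z": 0,"wx": 0,"wy": 0,"wz": -0.117,"claw": 35},
    {"x": 0,"y": 0,"z": 0,"wx": 0,"wy": 0,"wz": -0.117,"claw": 35},
    {"x": 0,"y": 0,"z": 0,"wx": 0,"wy": 0,"wz": -0.117,"claw": 35},
    {"x": 0,"y": 0,"z": 0,"wx": 0,"wy": 0,"wz": -0.117,"claw": 35},
    {"x": 0,"y": 0,"z": 0,"wx": 0,"wy": 0,"wz": -0.117,"claw": 35},
    {"x": 0,"y": 0,"z": 0,"wx": 0,"wy": 0,"wz": -0.117,"claw": 35}
  ]
}}

```text
t: 6.7
position: [0.516, -0.0476, 0.1639]
ee_rot: [[-0.003, 1.0, -0.001], [1.0, 0.003, 0.0], [0.0, -0.001, -1.0]]
ft_force: [-0.1, 0.5, -0.3]
opening: 0.0737
finger_force: 0.0
```

```bash
python3 st.py
```

```text
6.7 [ 0.516  -0.0476  0.1639] yaw 90.15298020003506 [ 0.     -0.0013 -1.    ] 0.07368042437286204 [-0.1207  0.4775 -0.2652] 0.0 [-18.3915   7.3352 103.7979  -0.0238  68.9359 -18.5359]
from button along keeper x,y mm -84.14317097537003 -191.97569016202982
```

>>> {"method": "play_rows", "body": {
  "increments": [
    {"x": -2,"y": 0,"z": 15,"wx": 0,"wy": 0,"wz": 0,"claw": 35},
    {"x": 0,"y": 0,"z": 25,"wx": 0,"wy": 0,"wz": 0,"claw": 35},
    {"x": 0,"y": 0,"z": 25,"wx": 0,"wy": 0,"wz": 0,"claw": 35},
    {"x": 0,"y": 0,"z": 20,"wx": 0,"wy": 0,"wz": 0,"claw": 35},
    {"x": 0,"y": 0,"z": 20,"wx": 0,"wy": 0,"wz": 0,"claw": 35},
    {"x": 0,"y": 0,"z": 20,"wx": 0,"wy": 0,"wz": 0,"claw": 35},
    {"x": 0,"y": 0,"z": 15,"wx": 0,"wy": 0,"wz": 0,"claw": 35},
    {"x": 0,"y": 0,"z": 10,"wx": 0,"wy": 0,"wz": 0,"claw": 35},
    {"x": 0,"y": 0,"z": 6,"wx": 0,"wy": 0,"wz": 0,"claw": 35},
    {"x": 0,"y": 0,"z": 0,"wx": 0,"wy": 0,"wz": 0,"claw": 35}
  ]
}}

```text
t: 7.53
position: [0.5155, -0.0493, 0.0072]
ee_rot: [[0.003, 1.0, -0.002], [1.0, -0.003, 0.001], [0.001, -0.002, -1.0]]
ft_force: [-0.1, 0.4, -0.3]
opening: 0.0737
finger_force: 0.0
```

>>> {"method": "play_rows", "body": {
  "increments": [
    {"x": 0,"y": 0,"z": 0,"wx": 0,"wy": 0,"wz": 0,"claw": 60},
    {"x": 0,"y": 0,"z": 0,"wx": 0,"wy": 0,"wz": 0,"claw": 85},
    {"x": 0,"y": 0,"z": 0,"wx": 0,"wy": 0,"wz": 0,"claw": 120},
    {"x": 0,"y": 0,"z": 0,"wx": 0,"wy": 0,"wz": 0,"claw": 120},
    {"x": 0,"y": 0,"z": 0,"wx": 0,"wy": 0,"wz": 0,"claw": 120}
  ],
  "grip_force": 20
}}

```text
t: 7.95
position: [0.5173, -0.0497, 0.0097]
ee_rot: [[0.003, 1.0, 0.002], [1.0, -0.003, -0.001], [-0.001, 0.002, -1.0]]
ft_force: [-1.6, 0.2, 6.3]
opening: 0.0546
finger_force: 21.2
```

```bash
python3 st.py
```

```text
7.95 [ 0.5173 -0.0497  0.0097] yaw 89.83742848274646 [-0.0007  0.0017 -1.    ] 0.05460867272040637 [-1.5738  0.2144  6.3376] 21.236911449814215 [-18.5879  21.6465 107.6602  -0.0112  50.589  -18.4182]
from button along keeper x,y mm -83.2053643030702 -194.34291751814658
```

The grip stopped at 54.6 mm, which matches the bulb. I'll lift, carry it over the tray and turn back to the keeper's axes.

>>> {"method": "play_rows", "body": {
  "increments": [
    {"x": 0,"y": 0,"z": -4,"wx": 0,"wy": 0,"wz": 0,"claw": 120},
    {"x": 0,"y": 0,"z": -10,"wx": 0,"wy": 0,"wz": 0,"claw": 120},
    {"x": 0,"y": 0,"z": -20,"wx": 0,"wy": 0,"wz": 0,"claw": 120},
    {"x": 0,"y": 0,"z": -25,"wx": 0,"wy": 0,"wz": 0,"claw": 120},
    {"x": 0,"y": 0,"z": -25,"wx": 0,"wy": 0,"wz": 0,"claw": 120},
    {"x": 0,"y": 0,"z": -25,"wx": 0,"wy": 0,"wz": 0,"claw": 120},
    {"x": 0,"y": 0,"z": -20,"wx": 0,"wy": 0,"wz": 0,"claw": 120},
    {"x": 10,"y": -2,"z": -11,"wx": 0,"wy": 0,"wz": 0,"claw": 120},
    {"x": 20,"y": -6,"z": 0,"wx": 0,"wy": 0,"wz": 0,"claw": 120},
    {"x": 30,"y": -8,"z": 0,"wx": 0,"wy": 0,"wz": 0,"claw": 120},
    {"x": 30,"y": -8,"z": 0,"wx": 0,"wy": 0,"wz": 0,"claw": 120},
    {"x": 30,"y": -8,"z": 0,"wx": 0,"wy": 0,"wz": 0,"claw": 120}
  ]
}}

```text
t: 8.95
position: [0.4838, 0.0723, 0.1486]
ee_rot: [[0.004, 1.0, -0.0], [1.0, -0.004, 0.0], [0.0, -0.0, -1.0]]
ft_force: [0.4, 0.2, -0.2]
opening: 0.0543
finger_force: 21.3
```

>>> {"method": "play_rows", "body": {
  "increments": [
    {"x": 30,"y": -8,"z": 0,"wx": 0,"wy": 0,"wz": 0,"claw": 120},
    {"x": 25,"y": -7,"z": 0,"wx": 0,"wy": 0,"wz": 0,"claw": 120},
    {"x": 14,"y": -3,"z": 0,"wx": 0,"wy": 0,"wz": 0.05,"claw": 120},
    {"x": 0,"y": 0,"z": 0,"wx": 0,"wy": 0,"wz": 0.1,"claw": 120},
    {"x": 0,"y": 0,"z": 0,"wx": 0,"wy": 0,"wz": 0.117,"claw": 120},
    {"x": 0,"y": 0,"z": 0,"wx": 0,"wy": 0,"wz": 0.117,"claw": 120},
    {"x": 0,"y": 0,"z": 0,"wx": 0,"wy": 0,"wz": 0.117,"claw": 120},
    {"x": 0,"y": 0,"z": 0,"wx": 0,"wy": 0,"wz": 0.117,"claw": 120},
    {"x": 0,"y": 0,"z": 0,"wx": 0,"wy": 0,"wz": 0.117,"claw": 120},
    {"x": 0,"y": 0,"z": 0,"wx": 0,"wy": 0,"wz": 0.117,"claw": 120},
    {"x": 0,"y": 0,"z": 0,"wx": 0,"wy": 0,"wz": 0.117,"claw": 120},
    {"x": 0,"y": 0,"z": 0,"wx": 0,"wy": 0,"wz": 0.117,"claw": 120}
  ]
}}

```text
t: 9.95
position: [0.4663, 0.1403, 0.1484]
ee_rot: [[0.889, 0.458, -0.001], [0.458, -0.889, 0.0], [-0.001, -0.001, -1.0]]
ft_force: [-0.2, -0.2, -0.3]
opening: 0.0543
finger_force: 21.3
```

>>> {"method": "play_rows", "body": {
  "increments": [
    {"x": 0,"y": 0,"z": 0,"wx": 0,"wy": 0,"wz": 0.117,"claw": 120},
    {"x": 0,"y": 0,"z": 0,"wx": 0,"wy": 0,"wz": 0.117,"claw": 120},
    {"x": 0,"y": 0,"z": 0,"wx": 0,"wy": 0,"wz": 0.085,"claw": 120},
    {"x": 0,"y": 0,"z": 0,"wx": 0,"wy": 0,"wz": 0,"claw": 120},
    {"x": 0,"y": 0,"z": 0,"wx": 0,"wy": 0,"wz": 0,"claw": 120}
  ]
}}

```text
t: 10.37
position: [0.4665, 0.1402, 0.1484]
ee_rot: [[0.986, 0.165, -0.0], [0.165, -0.986, 0.0], [-0.0, -0.0, -1.0]]
ft_force: [0.1, -0.1, -1.0]
opening: 0.0547
finger_force: 21.3
```

```bash
python3 st.py; python3 look.py 2
python3 - <<'E'
from h import *
a=np.load('top2.npz')['im'][150:290,220:420];b=np.load('scene2.npz')['im'][150:310,230:390]
cv2.imwrite('pics/c2.png',np.hstack([cv2.resize(b,(400,400)),cv2.copyMakeBorder(cv2.resize(a,(400,280)),0,120,0,0,cv2.BORDER_CONSTANT)]))
E
```

```text
10.3667 [0.4665 0.1402 0.1484] yaw 9.499503629662668 [-0.0005 -0.0002 -1.    ] 0.05465175319724159 [ 0.1164 -0.0641 -0.9916] 21.338912074570544 [  2.7231   4.5324 108.8794   0.01    66.6165  83.2196]
from button along keeper x,y mm -102.6343917125711 1.2755773304987876
top front edge 43 ((419.34356689453125, 159.15872192382812), (9.232909202575684, 64.258056640625), 0.46248653531074524)
garlic 0.64 [238. 217.] [[0.514, 0.309, 0.021], [0.537, 0.331, 0.036], [0.56, 0.356, 0.048]]
scene front edge 182 ((425.4621887207031, 129.65121459960938), (11.84029769897461, 144.9475860595703), 9.649624824523926)
garlic 0.75 [299. 170.] [[0.511, 0.304, 0.01], [0.534, 0.318, 0.032], [0.557, 0.342, 0.047]]
garlic 0.54 [266. 184.] [[0.44, 0.115, 0.155], [0.452, 0.127, 0.167], [0.491, 0.145, 0.178]]
```

View pics/c2.png

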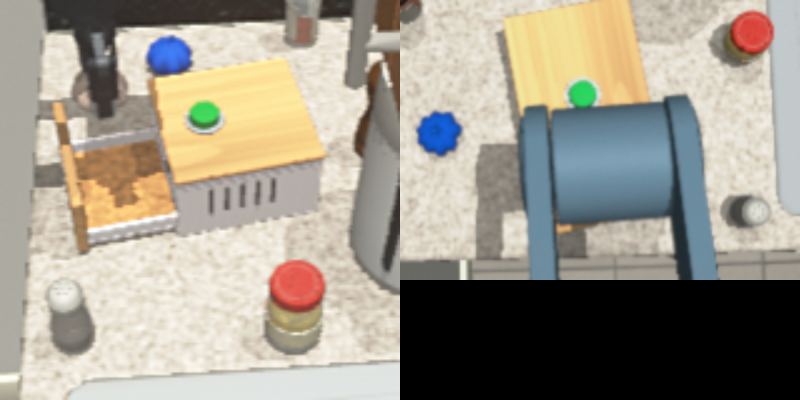

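The pictures show the tray fully out and the bulb hanging over its hollow, at about (105,90) in the left part. Shaker and jar are unmoved. Now lower it.

>>> {"method": "play_rows", "body": {
  "increments": [
    {"x": 2,"y": 0,"z": 10,"wx": 0,"wy": 0,"wz": 0,"claw": 120},
    {"x": 0,"y": 0,"z": 18,"wx": 0,"wy": 0,"wz": 0,"claw": 120},
    {"x": 0,"y": 0,"z": 18,"wx": 0,"wy": 0,"wz": 0,"claw": 120},
    {"x": 0,"y": 0,"z": 18,"wx": 0,"wy": 0,"wz": 0,"claw": 120},
    {"x": 0,"y": 0,"z": 18,"wx": 0,"wy": 0,"wz": 0,"claw": 120},
    {"x": 0,"y": 0,"z": 14,"wx": 0,"wy": 0,"wz": 0,"claw": 120},
    {"x": 0,"y": 0,"z": 10,"wx": 0,"wy": 0,"wz": 0,"claw": 120},
    {"x": 0,"y": 0,"z": 7,"wx": 0,"wy": 0,"wz": 0,"claw": 120},
    {"x": 0,"y": 0,"z": 4,"wx": 0,"wy": 0,"wz": 0,"claw": 120},
    {"x": 0,"y": 0,"z": 0,"wx": 0,"wy": 0,"wz": 0,"claw": 120},
    {"x": 0,"y": 0,"z": 0,"wx": 0,"wy": 0,"wz": 0,"claw": 120}
  ]
}}

```text
t: 11.48
position: [0.4695, 0.1401, 0.0319]
ee_rot: [[0.987, 0.162, 0.001], [0.162, -0.987, 0.0], [0.001, 0.0, -1.0]]
ft_force: [0.3, 0.2, 0.5]
opening: 0.0541
finger_force: 21.3
```

>>> {"method": "play_rows", "body": {
  "increments": [
    {"x": 0,"y": 0,"z": 2,"wx": 0,"wy": 0,"wz": 0,"claw": 120},
    {"x": 0,"y": 0,"z": 2,"wx": 0,"wy": 0,"wz": 0,"claw": 120},
    {"x": 0,"y": 0,"z": 2,"wx": 0,"wy": 0,"wz": 0,"claw": 120},
    {"x": 0,"y": 0,"z": 1,"wx": 0,"wy": 0,"wz": 0,"claw": 120},
    {"x": 0,"y": 0,"z": 0,"wx": 0,"wy": 0,"wz": 0,"claw": 120},
    {"x": 0,"y": 0,"z": 0,"wx": 0,"wy": 0,"wz": 0,"claw": 120}
  ]
}}

```text
t: 11.98
position: [0.469, 0.14, 0.0245]
ee_rot: [[0.987, 0.162, -0.0], [0.162, -0.987, 0.0], [-0.0, -0.0, -1.0]]
ft_force: [-0.6, -0.1, -0.4]
opening: 0.0542
finger_force: 21.3
```

>>> {"method": "play_rows", "body": {
  "increments": [
    {"x": 0,"y": 0,"z": 1,"wx": 0,"wy": 0,"wz": 0,"claw": 120},
    {"x": 0,"y": 0,"z": 0.8,"wx": 0,"wy": 0,"wz": 0,"claw": 120},
    {"x": 0,"y": 0,"z": 0,"wx": 0,"wy": 0,"wz": 0,"claw": 120},
    {"x": 0,"y": 0,"z": 0,"wx": 0,"wy": 0,"wz": 0,"claw": 120}
  ]
}}

```text
t: 12.32
position: [0.469, 0.14, 0.0227]
ee_rot: [[0.987, 0.162, -0.0], [0.162, -0.987, -0.0], [-0.0, -0.0, -1.0]]
ft_force: [0.1, -0.3, -0.4]
opening: 0.0544
finger_force: 21.3
```

>>> {"method": "play_rows", "body": {
  "increments": [
    {"x": 0,"y": 0,"z": 0.6,"wx": 0,"wy": 0,"wz": 0,"claw": 120},
    {"x": 0,"y": 0,"z": 0.6,"wx": 0,"wy": 0,"wz": 0,"claw": 120},
    {"x": 0,"y": 0,"z": 0,"wx": 0,"wy": 0,"wz": 0,"claw": 120},
    {"x": 0,"y": 0,"z": 0,"wx": 0,"wy": 0,"wz": 0,"claw": 120}
  ]
}}

```text
t: 12.65
position: [0.4692, 0.1401, 0.0217]
ee_rot: [[0.987, 0.162, 0.0], [0.162, -0.987, 0.0], [0.0, 0.0, -1.0]]
ft_force: [-0.6, 0.4, 1.9]
opening: 0.0541
finger_force: 21.6
```

It has touched down at 1.9 N. I'll release it with a limited opening and lift away.

>>> {"method": "play_rows", "body": {
  "increments": [
    {"x": 0,"y": 0,"z": 0,"wx": 0,"wy": 0,"wz": 0,"claw": 85},
    {"x": 0,"y": 0,"z": 0,"wx": 0,"wy": 0,"wz": 0,"claw": 75},
    {"x": 0,"y": 0,"z": 0,"wx": 0,"wy": 0,"wz": 0,"claw": 60},
    {"x": 0,"y": 0,"z": 0,"wx": 0,"wy": 0,"wz": 0,"claw": 45},
    {"x": 0,"y": 0,"z": 0,"wx": 0,"wy": 0,"wz": 0,"claw": 40},
    {"x": 0,"y": 0,"z": -3,"wx": 0,"wy": 0,"wz": 0,"claw": 40},
    {"x": 0,"y": 0,"z": -8,"wx": 0,"wy": 0,"wz": 0,"claw": 40},
    {"x": 0,"y": 0,"z": -15,"wx": 0,"wy": 0,"wz": 0,"claw": 40},
    {"x": 0,"y": 0,"z": -25,"wx": 0,"wy": 0,"wz": 0,"claw": 40},
    {"x": 0,"y": 0,"z": -30,"wx": 0,"wy": 0,"wz": 0,"claw": 40},
    {"x": 0,"y": 0,"z": -30,"wx": 0,"wy": 0,"wz": 0,"claw": 40},
    {"x": 0,"y": 0,"z": -20,"wx": 0,"wy": 0,"wz": 0,"claw": 40}
  ]
}}

```text
t: 13.65
position: [0.4702, 0.1401, 0.1562]
ee_rot: [[0.987, 0.162, 0.004], [0.162, -0.987, 0.0], [0.004, 0.0, -1.0]]
ft_force: [0.9, 0.1, 0.4]
opening: 0.0722
finger_force: 0.0
```

>>> {"method": "play_rows", "body": {
  "increments": [
    {"x": -20,"y": 0,"z": 0,"wx": 0,"wy": 0,"wz": 0,"claw": 255},
    {"x": -35,"y": 0,"z": 0,"wx": 0,"wy": 0,"wz": 0,"claw": 255},
    {"x": -25,"y": 0,"z": 0,"wx": 0,"wy": 0,"wz": 0,"claw": 255},
    {"x": 0,"y": 0,"z": 0,"wx": 0,"wy": 0,"wz": 0,"claw": 255},
    {"x": 0,"y": 0,"z": 0,"wx": 0,"wy": 0,"wz": 0,"claw": 255}
  ]
}}

```text
t: 14.07
position: [0.3895, 0.1271, 0.1532]
ee_rot: [[0.987, 0.162, 0.002], [0.162, -0.987, 0.0], [0.001, 0.0, -1.0]]
ft_force: [0.8, 0.8, 0.1]
opening: 0.011
finger_force: 0.0
```

```bash
python3 st.py; python3 look.py 3
python3 - <<'E'
from h import *
b=np.load('scene3.npz')['im'][150:310,230:390]
cv2.imwrite('pics/c3.png',cv2.resize(b,(600,600),interpolation=cv2.INTER_CUBIC))
E
```

```text
14.0667 [0.3895 0.1271 0.1532] yaw 9.327004800253974 [ 0.0015  0.0002 -1.    ] 0.010972200689074545 [0.7761 0.7684 0.1463] 0.0 [  1.3618  -6.5845 119.173    0.0017  67.3251  82.0341]
from button along keeper x,y mm -180.7307150395683 0.8192695444511633
top front edge 61 ((432.9606628417969, 119.87115478515625), (8.896173477172852, 113.80196380615234), 9.96497917175293)
garlic 0.78 [319. 243.] [[0.446, 0.118, 0.013], [0.47, 0.142, 0.048], [0.493, 0.165, 0.06]]
garlic 0.6 [238. 218.] [[0.514, 0.309, 0.001], [0.536, 0.33, 0.036], [0.56, 0.358, 0.049]]
scene front edge 188 ((425.5431823730469, 129.79306030273438), (11.634490013122559, 144.09449768066406), 9.680946350097656)
garlic 0.68 [278. 219.] [[0.444, 0.113, 0.029], [0.468, 0.127, 0.045], [0.489, 0.152, 0.059]]
garlic 0.54 [297. 172.] [[0.511, 0.304, 0.014], [0.534, 0.317, 0.032], [0.555, 0.337, 0.046]]
```

View pics/c3.png

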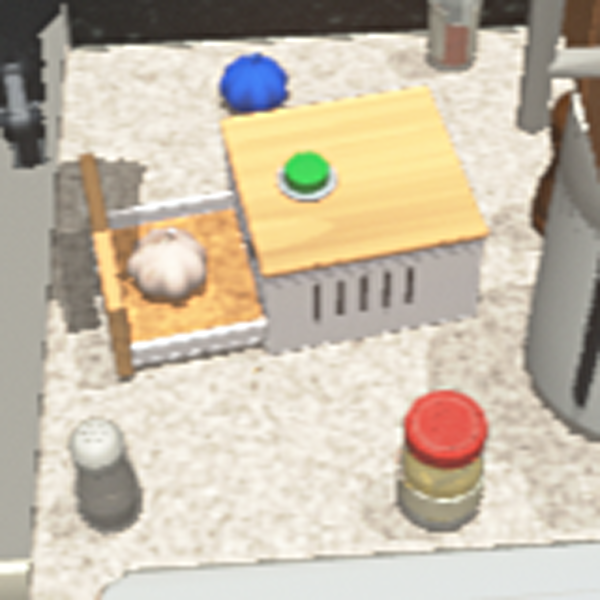

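The garlic stands upright in the tray at crop (168,265), clear of the walls, and nothing else has moved. The closed fingers now go down in front of the tray front.

>>> {"method": "play_rows", "body": {
  "increments": [
    {"x": 0,"y": 0,"z": 15,"wx": 0,"wy": 0,"wz": 0,"claw": 255},
    {"x": 0,"y": 0,"z": 25,"wx": 0,"wy": 0,"wz": 0,"claw": 255},
    {"x": 0,"y": 0,"z": 25,"wx": 0,"wy": 0,"wz": 0,"claw": 255},
    {"x": 0,"y": 0,"z": 18,"wx": 0,"wy": 0,"wz": 0,"claw": 255},
    {"x": 0,"y": 0,"z": 6,"wx": 0,"wy": 0,"wz": 0,"claw": 255},
    {"x": 0,"y": 0,"z": 0,"wx": 0,"wy": 0,"wz": 0,"claw": 255},
    {"x": 0,"y": 0,"z": 0,"wx": 0,"wy": 0,"wz": 0,"claw": 255}
  ]
}}

```text
t: 14.85
position: [0.3907, 0.1271, 0.0639]
ee_rot: [[0.987, 0.162, -0.0], [0.162, -0.987, -0.0], [-0.0, 0.0, -1.0]]
ft_force: [1.4, -0.4, 0.7]
opening: -0.0002
finger_force: 0.0
```

>>> {"method": "play_rows", "body": {
  "increments": [
    {"x": 3,"y": 0,"z": 0,"wx": 0,"wy": 0,"wz": 0,"claw": 255},
    {"x": 3,"y": 0,"z": 0,"wx": 0,"wy": 0,"wz": 0,"claw": 255},
    {"x": 2,"y": 0,"z": 0,"wx": 0,"wy": 0,"wz": 0,"claw": 255},
    {"x": 2,"y": 0,"z": 0,"wx": 0,"wy": 0,"wz": 0,"claw": 255},
    {"x": 1.2,"y": 0,"z": 0,"wx": 0,"wy": 0,"wz": 0,"claw": 255},
    {"x": 1.2,"y": 0,"z": 0,"wx": 0,"wy": 0,"wz": 0,"claw": 255},
    {"x": 1.2,"y": 0,"z": 0,"wx": 0,"wy": 0,"wz": 0,"claw": 255},
    {"x": 1.2,"y": 0,"z": 0,"wx": 0,"wy": 0,"wz": 0,"claw": 255},
    {"x": 1.2,"y": 0,"z": 0,"wx": 0,"wy": 0,"wz": 0,"claw": 255},
    {"x": 1.2,"y": 0,"z": 0,"wx": 0,"wy": 0,"wz": 0,"claw": 255},
    {"x": 1.2,"y": 0,"z": 0,"wx": 0,"wy": 0,"wz": 0,"claw": 255},
    {"x": 1.2,"y": 0,"z": 0,"wx": 0,"wy": 0,"wz": 0,"claw": 255}
  ]
}}

```text
t: 15.85
position: [0.4095, 0.1303, 0.0635]
ee_rot: [[0.987, 0.162, -0.0], [0.162, -0.987, 0.0], [-0.0, -0.0, -1.0]]
ft_force: [-0.4, 0.2, -0.4]
opening: 0.0001
finger_force: 0.0
```

```bash
python3 st.py
```

```text
15.85 [0.4095 0.1303 0.0635] yaw 9.32888887881311 [-0.0001 -0.     -1.    ] 9.020166798111961e-05 [-0.3516  0.173  -0.3817] 0.0 [  1.7366   5.6112 119.6916   0.0017  54.702   82.4067]
from button along keeper x,y mm -160.45629600341903 0.7186153890003287
```

>>> {"method": "play_rows", "body": {
  "increments": [
    {"x": 1.2,"y": 0,"z": 0,"wx": 0,"wy": 0,"wz": 0,"claw": 255},
    {"x": 1.2,"y": 0,"z": 0,"wx": 0,"wy": 0,"wz": 0,"claw": 255},
    {"x": 1.2,"y": 0,"z": 0,"wx": 0,"wy": 0,"wz": 0,"claw": 255},
    {"x": 1.2,"y": 0,"z": 0,"wx": 0,"wy": 0,"wz": 0,"claw": 255},
    {"x": 1.2,"y": 0,"z": 0,"wx": 0,"wy": 0,"wz": 0,"claw": 255},
    {"x": 1.2,"y": 0,"z": 0,"wx": 0,"wy": 0,"wz": 0,"claw": 255},
    {"x": 1.2,"y": 0,"z": 0,"wx": 0,"wy": 0,"wz": 0,"claw": 255},
    {"x": 1.2,"y": 0,"z": 0,"wx": 0,"wy": 0,"wz": 0,"claw": 255},
    {"x": 1.2,"y": 0,"z": 0,"wx": 0,"wy": 0,"wz": 0,"claw": 255},
    {"x": 1.2,"y": 0,"z": 0,"wx": 0,"wy": 0,"wz": 0,"claw": 255},
    {"x": 1.2,"y": 0,"z": 0,"wx": 0,"wy": 0,"wz": 0,"claw": 255},
    {"x": 1.2,"y": 0,"z": 0,"wx": 0,"wy": 0,"wz": 0,"claw": 255}
  ]
}}

```text
t: 16.85
position: [0.4235, 0.1326, 0.0634]
ee_rot: [[0.987, 0.162, -0.001], [0.162, -0.987, 0.0], [-0.001, -0.0, -1.0]]
ft_force: [-4.2, 0.3, -0.1]
opening: -0.0001
finger_force: 1.8
```

>>> {"method": "play_rows", "body": {
  "increments": [
    {"x": 1.2,"y": 0,"z": 0,"wx": 0,"wy": 0,"wz": 0,"claw": 255},
    {"x": 1.2,"y": 0,"z": 0,"wx": 0,"wy": 0,"wz": 0,"claw": 255},
    {"x": 1.2,"y": 0,"z": 0,"wx": 0,"wy": 0,"wz": 0,"claw": 255},
    {"x": 1.2,"y": 0,"z": 0,"wx": 0,"wy": 0,"wz": 0,"claw": 255},
    {"x": 1.2,"y": 0,"z": 0,"wx": 0,"wy": 0,"wz": 0,"claw": 255},
    {"x": 1.2,"y": 0,"z": 0,"wx": 0,"wy": 0,"wz": 0,"claw": 255},
    {"x": 1.2,"y": 0,"z": 0,"wx": 0,"wy": 0,"wz": 0,"claw": 255},
    {"x": 1.2,"y": 0,"z": 0,"wx": 0,"wy": 0,"wz": 0,"claw": 255},
    {"x": 1.2,"y": 0,"z": 0,"wx": 0,"wy": 0,"wz": 0,"claw": 255},
    {"x": 1.2,"y": 0,"z": 0,"wx": 0,"wy": 0,"wz": 0,"claw": 255},
    {"x": 1.2,"y": 0,"z": 0,"wx": 0,"wy": 0,"wz": 0,"claw": 255},
    {"x": 1.2,"y": 0,"z": 0,"wx": 0,"wy": 0,"wz": 0,"claw": 255}
  ]
}}

```text
t: 17.85
position: [0.4378, 0.135, 0.0635]
ee_rot: [[0.987, 0.162, -0.0], [0.162, -0.987, 0.0], [-0.0, -0.0, -1.0]]
ft_force: [-5.1, 0.7, -1.6]
opening: -0.0
finger_force: 2.0
```

```bash
python3 st.py
```

```text
17.85 [0.4378 0.135  0.0635] yaw 9.328846144162405 [-0.0003 -0.0001 -1.    ] -2.2411870860171834e-05 [-5.1016  0.7031 -1.5871] 2.016101013869047 [  2.232    9.0736 115.7149   0.004   55.2281  82.9009]
from button along keeper x,y mm -131.7598796631207 0.7760769917478012
```

>>> {"method": "play_rows", "body": {
  "increments": [
    {"x": 1.2,"y": 0,"z": 0,"wx": 0,"wy": 0,"wz": 0,"claw": 255},
    {"x": 1.2,"y": 0,"z": 0,"wx": 0,"wy": 0,"wz": 0,"claw": 255},
    {"x": 1.2,"y": 0,"z": 0,"wx": 0,"wy": 0,"wz": 0,"claw": 255},
    {"x": 1.2,"y": 0,"z": 0,"wx": 0,"wy": 0,"wz": 0,"claw": 255},
    {"x": 1.2,"y": 0,"z": 0,"wx": 0,"wy": 0,"wz": 0,"claw": 255},
    {"x": 1.2,"y": 0,"z": 0,"wx": 0,"wy": 0,"wz": 0,"claw": 255},
    {"x": 1.2,"y": 0,"z": 0,"wx": 0,"wy": 0,"wz": 0,"claw": 255},
    {"x": 1.2,"y": 0,"z": 0,"wx": 0,"wy": 0,"wz": 0,"claw": 255},
    {"x": 1.2,"y": 0,"z": 0,"wx": 0,"wy": 0,"wz": 0,"claw": 255},
    {"x": 1.2,"y": 0,"z": 0,"wx": 0,"wy": 0,"wz": 0,"claw": 255},
    {"x": 1.2,"y": 0,"z": 0,"wx": 0,"wy": 0,"wz": 0,"claw": 255},
    {"x": 1.2,"y": 0,"z": 0,"wx": 0,"wy": 0,"wz": 0,"claw": 255}
  ]
}}

```text
t: 18.85
position: [0.4521, 0.1373, 0.0635]
ee_rot: [[0.987, 0.162, -0.0], [0.162, -0.987, 0.0], [-0.0, -0.0, -1.0]]
ft_force: [-5.5, 0.8, -3.1]
opening: -0.0003
finger_force: 2.3
```

>>> {"method": "play_rows", "body": {
  "increments": [
    {"x": 1.2,"y": 0,"z": 0,"wx": 0,"wy": 0,"wz": 0,"claw": 255},
    {"x": 1.2,"y": 0,"z": 0,"wx": 0,"wy": 0,"wz": 0,"claw": 255},
    {"x": 1.2,"y": 0,"z": 0,"wx": 0,"wy": 0,"wz": 0,"claw": 255},
    {"x": 1.2,"y": 0,"z": 0,"wx": 0,"wy": 0,"wz": 0,"claw": 255},
    {"x": 1.2,"y": 0,"z": 0,"wx": 0,"wy": 0,"wz": 0,"claw": 255},
    {"x": 1.2,"y": 0,"z": 0,"wx": 0,"wy": 0,"wz": 0,"claw": 255},
    {"x": 1.2,"y": 0,"z": 0,"wx": 0,"wy": 0,"wz": 0,"claw": 255},
    {"x": 1.2,"y": 0,"z": 0,"wx": 0,"wy": 0,"wz": 0,"claw": 255},
    {"x": 1.2,"y": 0,"z": 0,"wx": 0,"wy": 0,"wz": 0,"claw": 255},
    {"x": 1.2,"y": 0,"z": 0,"wx": 0,"wy": 0,"wz": 0,"claw": 255},
    {"x": 1.2,"y": 0,"z": 0,"wx": 0,"wy": 0,"wz": 0,"claw": 255},
    {"x": 1.2,"y": 0,"z": 0,"wx": 0,"wy": 0,"wz": 0,"claw": 255}
  ]
}}

```text
t: 19.85
position: [0.4656, 0.1396, 0.0634]
ee_rot: [[0.987, 0.162, -0.002], [0.162, -0.987, -0.0], [-0.002, -0.0, -1.0]]
ft_force: [-7.5, 1.3, 1.1]
opening: 0.0001
finger_force: 3.5
```

```bash
python3 st.py
```

```text
19.85 [0.4656 0.1396 0.0634] yaw 9.337703857631796 [-0.0021 -0.0001 -1.    ] 8.268021227154931e-05 [-7.5384  1.2674  1.059 ] 3.532164953649044 [  2.6655  12.3769 111.6966  -0.0101  56.0441  83.3334]
from button along keeper x,y mm -103.67795951747036 0.820298972612515
```

>>> {"method": "play_rows", "body": {
  "increments": [
    {"x": 1.2,"y": 0,"z": 0,"wx": 0,"wy": 0,"wz": 0,"claw": 255},
    {"x": 1.2,"y": 0,"z": 0,"wx": 0,"wy": 0,"wz": 0,"claw": 255},
    {"x": 1.2,"y": 0,"z": 0,"wx": 0,"wy": 0,"wz": 0,"claw": 255},
    {"x": 1.2,"y": 0,"z": 0,"wx": 0,"wy": 0,"wz": 0,"claw": 255},
    {"x": 1.2,"y": 0,"z": 0,"wx": 0,"wy": 0,"wz": 0,"claw": 255},
    {"x": 1.2,"y": 0,"z": 0,"wx": 0,"wy": 0,"wz": 0,"claw": 255}
  ]
}}

```text
t: 20.35
position: [0.4731, 0.1408, 0.0635]
ee_rot: [[0.987, 0.162, -0.001], [0.162, -0.987, 0.0], [-0.001, -0.0, -1.0]]
ft_force: [-5.7, 1.5, -0.7]
opening: -0.0
finger_force: 2.8
```

>>> {"method": "play_rows", "body": {
  "increments": [
    {"x": 1.2,"y": 0,"z": 0,"wx": 0,"wy": 0,"wz": 0,"claw": 255},
    {"x": 1.2,"y": 0,"z": 0,"wx": 0,"wy": 0,"wz": 0,"claw": 255},
    {"x": 1.2,"y": 0,"z": 0,"wx": 0,"wy": 0,"wz": 0,"claw": 255},
    {"x": 1.2,"y": 0,"z": 0,"wx": 0,"wy": 0,"wz": 0,"claw": 255},
    {"x": 1.2,"y": 0,"z": 0,"wx": 0,"wy": 0,"wz": 0,"claw": 255}
  ]
}}

```text
t: 20.77
position: [0.4793, 0.1417, 0.0636]
ee_rot: [[0.987, 0.162, -0.0], [0.162, -0.987, -0.0], [-0.0, 0.0, -1.0]]
ft_force: [-5.6, 1.3, -1.5]
opening: 0.0004
finger_force: 2.7
```

>>> {"method": "play_rows", "body": {
  "increments": [
    {"x": 1,"y": 0,"z": 0,"wx": 0,"wy": 0,"wz": 0,"claw": 255},
    {"x": 1,"y": 0,"z": 0,"wx": 0,"wy": 0,"wz": 0,"claw": 255},
    {"x": 1,"y": 0,"z": 0,"wx": 0,"wy": 0,"wz": 0,"claw": 255},
    {"x": 1,"y": 0,"z": 0,"wx": 0,"wy": 0,"wz": 0,"claw": 255}
  ]
}}

```text
t: 21.1
position: [0.4828, 0.1423, 0.0636]
ee_rot: [[0.987, 0.162, -0.001], [0.162, -0.987, -0.0], [-0.001, 0.0, -1.0]]
ft_force: [-8.2, 0.9, 2.1]
opening: 0.0001
finger_force: 3.8
```

```bash
python3 st.py
```

```text
21.1 [0.4828 0.1423 0.0636] yaw 9.335652741994043 [-0.0015  0.     -1.    ] 0.00011999421598981558 [-8.232   0.8914  2.0826] 3.773222006857395 [  2.8939  14.301  109.2414  -0.0134  56.5412  83.5656]
from button along keeper x,y mm -86.22514534488721 0.7373522489773177
```

>>> {"method": "play_rows", "body": {
  "increments": [
    {"x": 1,"y": 0,"z": 0,"wx": 0,"wy": 0,"wz": 0,"claw": 255},
    {"x": 1,"y": 0,"z": 0,"wx": 0,"wy": 0,"wz": 0,"claw": 255}
  ]
}}

```text
t: 21.27
position: [0.4845, 0.1426, 0.0635]
ee_rot: [[0.987, 0.162, -0.002], [0.162, -0.987, -0.0], [-0.002, 0.0, -1.0]]
ft_force: [-10.5, 0.3, 4.5]
opening: -0.0001
finger_force: 5.4
```

>>> {"method": "play_rows", "body": {
  "increments": [
    {"x": 1,"y": 0,"z": 0,"wx": 0,"wy": 0,"wz": 0,"claw": 255},
    {"x": 1,"y": 0,"z": 0,"wx": 0,"wy": 0,"wz": 0,"claw": 255}
  ]
}}

```text
t: 21.43
position: [0.4861, 0.1429, 0.0635]
ee_rot: [[0.987, 0.162, -0.003], [0.162, -0.987, -0.0], [-0.003, 0.0, -1.0]]
ft_force: [-12.5, -0.9, 5.7]
opening: 0.0004
finger_force: 4.9
```

>>> {"method": "play_rows", "body": {
  "increments": [
    {"x": 1,"y": 0,"z": 0,"wx": 0,"wy": 0,"wz": 0,"claw": 255}
  ]
}}

```text
t: 21.52
position: [0.4867, 0.143, 0.0635]
ee_rot: [[0.987, 0.162, -0.004], [0.162, -0.987, -0.001], [-0.004, 0.0, -1.0]]
ft_force: [-15.5, -0.9, 6.2]
opening: -0.0002
finger_force: 7.4
```

>>> {"method": "play_rows", "body": {
  "increments": [
    {"x": 1,"y": 0,"z": 0,"wx": 0,"wy": 0,"wz": 0,"claw": 255}
  ]
}}

```text
t: 21.6
position: [0.4882, 0.1432, 0.0636]
ee_rot: [[0.987, 0.162, -0.002], [0.162, -0.987, -0.0], [-0.003, 0.0, -1.0]]
ft_force: [-6.5, 0.8, -1.4]
opening: -0.0
finger_force: 2.9
```

>>> {"method": "play_rows", "body": {
  "increments": [
    {"x": 1,"y": 0,"z": 0,"wx": 0,"wy": 0,"wz": 0,"claw": 255}
  ]
}}

```text
t: 21.68
position: [0.49, 0.1435, 0.0636]
ee_rot: [[0.987, 0.162, -0.001], [0.162, -0.987, -0.0], [-0.001, 0.0, -1.0]]
ft_force: [-5.3, 0.1, -1.6]
opening: 0.0002
finger_force: 3.0
```

>>> {"method": "play_rows", "body": {
  "increments": [
    {"x": 1,"y": 0,"z": 0,"wx": 0,"wy": 0,"wz": 0,"claw": 255}
  ]
}}

```text
t: 21.77
position: [0.4911, 0.1437, 0.0636]
ee_rot: [[0.987, 0.162, -0.0], [0.162, -0.987, -0.0], [-0.0, 0.0, -1.0]]
ft_force: [-7.6, 0.8, -0.9]
opening: -0.0003
finger_force: 3.7
```

>>> {"method": "play_rows", "body": {
  "increments": [
    {"x": 1,"y": 0,"z": 0,"wx": 0,"wy": 0,"wz": 0,"claw": 255}
  ]
}}

```text
t: 21.85
position: [0.4918, 0.1438, 0.0635]
ee_rot: [[0.987, 0.162, -0.001], [0.162, -0.987, -0.0], [-0.001, 0.0, -1.0]]
ft_force: [-8.4, 0.1, 1.2]
opening: 0.0003
finger_force: 4.0
```

>>> {"method": "play_rows", "body": {
  "increments": [
    {"x": 1,"y": 0,"z": 0,"wx": 0,"wy": 0,"wz": 0,"claw": 255}
  ]
}}

```text
t: 21.93
position: [0.4923, 0.1439, 0.0635]
ee_rot: [[0.987, 0.162, -0.002], [0.162, -0.987, -0.0], [-0.002, 0.0, -1.0]]
ft_force: [-11.8, -0.6, 3.9]
opening: 0.0001
finger_force: 5.7
```

>>> {"method": "play_rows", "body": {
  "increments": [
    {"x": 1,"y": 0,"z": 0,"wx": 0,"wy": 0,"wz": 0,"claw": 255}
  ]
}}

```text
t: 22.02
position: [0.4925, 0.1439, 0.0635]
ee_rot: [[0.987, 0.162, -0.004], [0.162, -0.987, -0.001], [-0.004, 0.0, -1.0]]
ft_force: [-15.0, -1.6, 8.3]
opening: -0.0002
finger_force: 7.4
```

>>> {"method": "play_rows", "body": {
  "increments": [
    {"x": 1,"y": 0,"z": 0,"wx": 0,"wy": 0,"wz": 0,"claw": 255}
  ]
}}

```text
t: 22.1
position: [0.4929, 0.144, 0.0635]
ee_rot: [[0.987, 0.163, -0.005], [0.163, -0.987, -0.001], [-0.006, 0.0, -1.0]]
ft_force: [-16.5, -1.5, 10.2]
opening: 0.0002
finger_force: 8.2
```

>>> {"method": "play_rows", "body": {
  "increments": [
    {"x": 0.9,"y": 0,"z": 0,"wx": 0,"wy": 0,"wz": 0,"claw": 255}
  ]
}}

```text
t: 22.18
position: [0.4934, 0.1441, 0.0635]
ee_rot: [[0.987, 0.163, -0.006], [0.163, -0.987, -0.001], [-0.007, 0.0, -1.0]]
ft_force: [-18.3, -1.8, 10.8]
opening: 0.0002
finger_force: 9.1
```

>>> {"method": "play_rows", "body": {
  "increments": [
    {"x": 0.5,"y": 0,"z": 0,"wx": 0,"wy": 0,"wz": 0,"claw": 255}
  ]
}}

```text
t: 22.27
position: [0.4936, 0.1441, 0.0635]
ee_rot: [[0.987, 0.163, -0.007], [0.163, -0.987, -0.001], [-0.007, 0.0, -1.0]]
ft_force: [-19.4, -2.6, 12.5]
opening: 0.0
finger_force: 9.5
```

>>> {"method": "play_rows", "body": {
  "increments": [
    {"x": 0.3,"y": 0,"z": 0,"wx": 0,"wy": 0,"wz": 0,"claw": 255},
    {"x": 0,"y": 0,"z": 0,"wx": 0,"wy": 0,"wz": 0,"claw": 255}
  ]
}}

```text
t: 22.43
position: [0.4937, 0.1441, 0.0635]
ee_rot: [[0.987, 0.163, -0.007], [0.163, -0.987, -0.001], [-0.007, 0.0, -1.0]]
ft_force: [-17.9, -1.3, 11.7]
opening: 0.0002
finger_force: 9.3
```

>>> {"method": "play_rows", "body": {
  "increments": [
    {"x": -1,"y": 0,"z": 0,"wx": 0,"wy": 0,"wz": 0,"claw": 255},
    {"x": -1,"y": 0,"z": 0,"wx": 0,"wy": 0,"wz": 0,"claw": 255},
    {"x": -1,"y": 0,"z": 0,"wx": 0,"wy": 0,"wz": 0,"claw": 255},
    {"x": -1,"y": 0,"z": 0,"wx": 0,"wy": 0,"wz": 0,"claw": 255},
    {"x": -1,"y": 0,"z": 0,"wx": 0,"wy": 0,"wz": 0,"claw": 255},
    {"x": -1,"y": 0,"z": 0,"wx": 0,"wy": 0,"wz": 0,"claw": 255}
  ]
}}

```text
t: 22.93
position: [0.4919, 0.1435, 0.064]
ee_rot: [[0.987, 0.162, 0.002], [0.162, -0.987, -0.0], [0.002, 0.001, -1.0]]
ft_force: [-2.1, -0.4, -1.1]
opening: -0.0003
finger_force: 0.5
```

>>> {"method": "play_rows", "body": {
  "increments": [
    {"x": -1.5,"y": 0,"z": 0,"wx": 0,"wy": 0,"wz": 0,"claw": 255},
    {"x": -1.5,"y": 0,"z": 0,"wx": 0,"wy": 0,"wz": 0,"claw": 255},
    {"x": -2,"y": 0,"z": 0,"wx": 0,"wy": 0,"wz": 0,"claw": 255},
    {"x": 0,"y": 0,"z": 0,"wx": 0,"wy": 0,"wz": 0,"claw": 255}
  ]
}}

```text
t: 23.27
position: [0.4864, 0.1427, 0.064]
ee_rot: [[0.987, 0.162, 0.001], [0.162, -0.987, -0.0], [0.001, 0.0, -1.0]]
ft_force: [0.4, 0.5, -0.2]
opening: -0.0001
finger_force: 0.0
```

```bash
python3 st.py
python3 - <<'E'
from h import *
np.set_printoptions(precision=4,suppress=True)
im,d=arm.snapshot('scene'); p=maskpts('scene',d>0,d); hsv=cv2.cvtColor(im,cv2.COLOR_BGR2HSV)[d>0]
cv2.imwrite('pics/c4.png',cv2.resize(im[150:310,230:390],(600,600),interpolation=cv2.INTER_CUBIC))
g=(hsv[:,0]>45)&(hsv[:,0]<85)&(hsv[:,1]>110)&(p[:,2]>.09)&(p[:,2]<.12); print('button',g.sum(),p[g].mean(0),p[g].max(0))
t=(abs(p[:,0]-.5)<.05)&(abs(p[:,1]-.14)<.1)&(p[:,2]>.06)&(p[:,2]<.084)&(hsv[:,0]>8)&(hsv[:,0]<28)
print(t.sum(),cv2.minAreaRect((p[t][:,:2]*1000).astype(np.float32)))
E
```

```text
23.2667 [0.4864 0.1427 0.064 ] yaw 9.324245742813337 [ 0.0014  0.0003 -1.    ] -0.00011970181646771864 [ 0.3759  0.4502 -0.2393] 0.0 [  2.9185  14.5649 108.8428  -0.0086  56.5086  83.599 ]
from button along keeper x,y mm -82.55121970764097 0.560953811761911
button 91 [0.5672 0.1504 0.1039] [0.5822 0.1661 0.1079]
235 ((502.6483154296875, 140.19140625), (57.12648391723633, 147.69017028808594), 15.658992767333984)
```

View pics/c4.png

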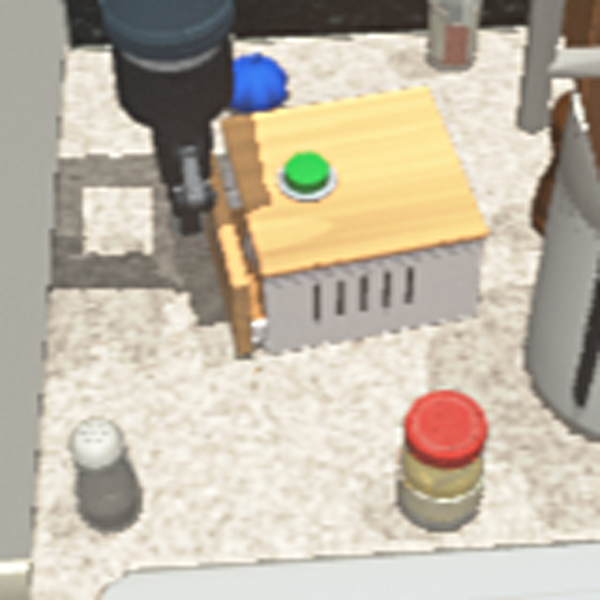

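The force is back to zero and the tray has not followed the fingers; the button is up at (307,172). I'll withdraw and measure the front's position to confirm home rather than the first click.

>>> {"method": "play_rows", "body": {
  "increments": [
    {"x": -10,"y": 0,"z": 0,"wx": 0,"wy": 0,"wz": 0,"claw": 255},
    {"x": -20,"y": 0,"z": 0,"wx": 0,"wy": 0,"wz": 0,"claw": 255},
    {"x": -20,"y": 0,"z": -10,"wx": 0,"wy": 0,"wz": 0,"claw": 255},
    {"x": -20,"y": 0,"z": -25,"wx": 0,"wy": 0,"wz": 0,"claw": 255},
    {"x": -20,"y": 0,"z": -30,"wx": 0,"wy": 0,"wz": 0,"claw": 255},
    {"x": -20,"y": 0,"z": -30,"wx": 0,"wy": 0,"wz": 0,"claw": 255},
    {"x": -15,"y": 15,"z": -20,"wx": 0,"wy": 0,"wz": 0,"claw": 255},
    {"x": 0,"y": 35,"z": -10,"wx": 0,"wy": 0,"wz": 0,"claw": 255},
    {"x": 0,"y": 35,"z": 0,"wx": 0,"wy": 0,"wz": 0,"claw": 255},
    {"x": 0,"y": 35,"z": 0,"wx": 0,"wy": 0,"wz": 0,"claw": 255},
    {"x": 0,"y": 20,"z": 0,"wx": 0,"wy": 0,"wz": 0,"claw": 255},
    {"x": 0,"y": 0,"z": 0,"wx": 0,"wy": 0,"wz": 0,"claw": 255}
  ]
}}

```text
t: 24.32
position: [0.3856, -0.0188, 0.1889]
ee_rot: [[0.987, 0.158, 0.001], [0.158, -0.987, -0.002], [0.001, 0.002, -1.0]]
ft_force: [-1.3, -0.4, -0.4]
opening: -0.0002
finger_force: 0.0
```

Run:
```python
from h import *
np.set_printoptions(precision=4,suppress=True)
u=np.radians(9.3); ux=np.array([np.cos(u),np.sin(u)]); uy=np.array([-ux[1],ux[0]])
snap={n:arm.snapshot(n) for n in('top','scene')}
for n,B in(('top',[.5695,.1574]),('scene',[.567,.1504])):
    for tag in('0','3','now'):
        if tag=='now': im,d=snap[n]; cv2.imwrite(f'pics/{n}4.png',im)
        else: z=np.load(f'{n}{tag}.npz'); im,d=z['im'],z['d']
        p=maskpts(n,d>0,d); q=p[:,:2]-B; a=q@ux*1000; b=q@uy*1000
        k=(abs(b)<65)&(a>-165)&(a<-30)&(p[:,2]>.076)&(p[:,2]<.0835)
        print(n,tag,'edge band along keeper x, pct:',k.sum(),np.percentile(a[k],[5,50,95]).round(1) if k.sum() else '')
a=snap['top'][0][150:290,220:420];b=snap['scene'][0][150:310,230:390]
cv2.imwrite('pics/c5.png',np.hstack([cv2.resize(b,(400,400)),cv2.copyMakeBorder(cv2.resize(a,(400,280)),0,120,0,0,cv2.BORDER_CONSTANT)]))
for l in('salt_shaker','mustard_jar'):
    for r in arm.cut_out('top',l)[:1]:
        q=maskpts('top',r['mask'],snap['top'][1]); print(l,np.median(q,axis=0))
```

```text
top 0 edge band along keeper x, pct: 220 [-82.9 -77.3 -71.6]
top 3 edge band along keeper x, pct: 48 [-144.2 -138.8 -136.7]
top now edge band along keeper x, pct: 211 [-66.1 -60.7 -54.7]
scene 0 edge band along keeper x, pct: 177 [-83.1 -77.9 -72.4]
scene 3 edge band along keeper x, pct: 178 [-148.4 -143.1 -137.5]
scene now edge band along keeper x, pct: 172 [-66.6 -61.4 -55.7]
salt_shaker [ 0.4328 -0.0287  0.0786]
mustard_jar [ 0.6361 -0.0402  0.0847]
```

View pics/c5.png

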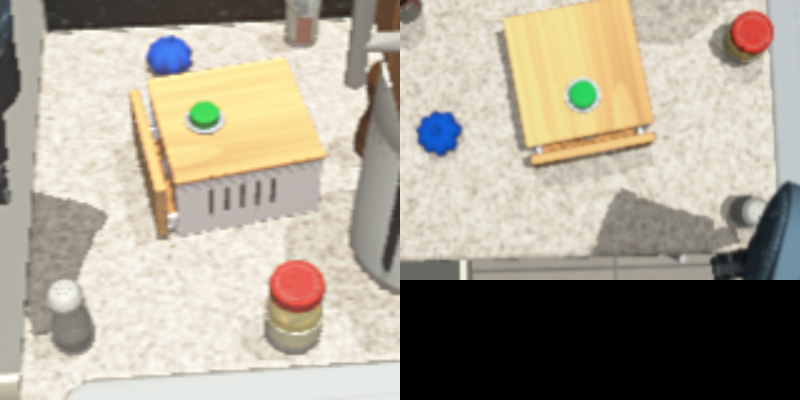

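The front moved in 16.6 mm from the first-click position on both cameras. That puts the tray at about 7.5 mm out, inside the 0–9 mm home range, and it is holding by itself. The other things are in place and the arm touches nothing, so I'll hand in.

```bash
python3 -c "
from workcell import arm
print(arm.close_job())"
```

```text
the job is handed in; nothing more can be done
None
```

The job is handed in at about 24 s of the 61 s allowed: the green button was pressed, the garlic was set upright in the tray, and the tray was pushed to about 19.5 N, where it clicked home and stayed shut about 7.5 mm out, with nothing else moved; the judge's result was not shown.

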